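Screw the loose lid down on the soda bottle

ROBOT

A 6-joint arm with a two-finger parallel gripper is mounted at the origin on the work surface. World frame = base frame: x ahead of the robot, y to its left, z up, the work surface at z = 0. Lengths are in m, angles in rad, forces in N, time in s.
With the tool pointing down it reaches from about 0.4 to 0.825 m from the base axis. Payload 7 kg.
Tool frame: the origin (TCP) lies at the centre of the arm's flange, where the gripper is bolted on; the fingertips stand 178 mm ahead of it and the grasp point (between the pads) lies 159 mm ahead of it; z points along the fingers, y is the direction in which the jaws open and shut (so a half turn about z gives the same grasp; the last joint's range is limited). The gripper opens to 88 mm and grips with 3 to 60 N. Pads are 19 mm wide; open, the fingers measure 130 mm over their backs; the gripper's body (78 mm by 193 mm) begins 47 mm behind the grasp point.
Start: joints at [-1.049, 0.359, 0.012, 0, -1.224, -0.288], TCP at [0.156, -0.657, 0.405] pointing down, gripper open.
Joint ranges: [-3.07, 3.07], [-1.43, 2.12], [-1.02, 1.25], [-3.03, 1.67], [-3.05, -0], [-3.03, 3.03]. Speed limits (rad/s): [2.39, 2.39, 3.01, 3.14, 3.14, 3.14].

INTERFACE

Orientations are given as [roll, pitch, yaw] about the fixed x, y, z axes, in that order (R = Rz(yaw) Ry(pitch) Rx(roll)).
In Python, from station import * gives the robot as it stands.
- The arm moves only by the tool send_rows, never from a script. Its argument "motion" is a list of rows, each an object with "offset": the shift along the tool's x, y, z in cm, a list of three; "turn": the turn about the tool's z in degrees. In form: [{"offset": [x, y, z], "turn": turn}, ...]. A call has 1 to 8 rows; each row is the pose to reach, as a shift and turn from the pose commanded when the call began, along the tool's axes at that moment; what a row does not reach only later rows make up. A row lasts 1/10 s, in which the tool goes at most 50 mm and 8.59 degrees, less where a joint would pass 70% of its speed; a pose out of reach is approached as far as the arm can. A call with a gripper value outside its range is refused whole. "hand" is the opening, from -1 (shut) to 1 (fully open), set as the call begins (left out, the last holds). The fingers move at their own pace and stop on an object; "squeeze" is the grip in N (left out, the last holds). Time passes only in rows, so rows that repeat a pose let the fingers close. It gives the time, the measured TCP pose, the force and the opening at its end, in the units of the state.
- get_state(): the state, without advancing time (a new reading comes with each control period).
- grab_frame(name): name is "scene" or "side" or "wrist"; returns a dict with "frame" (400x640x3 uint8, blue, green, red), "range_z" (400x640 float32, m along the optical axis (not along the pixel's ray), 0 where there is no reading), "vertical_fov" (degrees; the focal length in pixels is half the picture's height over the tangent of half this angle, whatever the lens; pixels are square), "cx", "cy" (the principal point, pixels), "cam_to_world" (4x4, takes a point from camera to world coordinates). Camera axes: x right, y up, looking along -z (the intrinsics and any distortion apply to the point x, -y, -z); pixel columns grow to the right and rows downward; lengths in m; the calibration is good to about 2 mm. A picture is of the moment at which its call begins.
- job_done(): hands the job in, once; it reports no verdict.
The state is a dict: "t": time; "q": joint angles; "qd": joint speeds; "joint_efforts": joint torques, N m; "eef_pos": TCP position; "ee_rot": TCP orientation; "force": force on the tool from outside, world axes, zero at the start; "moment": the same for the moment, N m; "width": finger opening in m.
Only numpy, scipy, OpenCV 4.12 (cv2) and the standard library are available. Lean on these libraries where they do the work, as an engineer would, in place of code of your own. Each camera call takes 0.05 s, during which the arm holds its last target. There are 200 camera calls.

TASK

The blue lid is only resting on the mouth of the white soda bottle, with its lugs on top of the thread. Press it down lightly and turn it backward (anticlockwise seen from above) until you feel it drop off the thread start, then screw it forward (clockwise) until it is tight and squeezes the rubber ring about half flat. Do not force the thread, and leave the measuring cup, the knife and the scissors where they are.

Things in the scene. Friction and masses are not known exactly. Their poses are not given: they have to be found in the camera images.
- jar: White square bottle (92 mm, shoulder sloping from 119 up to 134 mm, neck 44 mm wide, rim 163 mm up) in a wooden cradle 124 mm square, 52 mm high, screwed to the bench by steel ears (to 111 mm either side along y). Fixed: it cannot turn. Origin: centre of the cradle's underside, on the bench; z up the neck; -x is the front, with the label. Lid and bottle pressing on each other with over 35 N in all harms the thread.
- jar_mouth (a point): Centre of the rim. Below it on the neck, hidden by the lid, a right-handed thread: 3 equal starts 120 degrees apart, 21 mm of travel a turn, ridges 3 mm thick or more, their starts 3 mm below the rim. Where round the neck they start differs from bottle to bottle and is not measured. A soft rubber ring on the rim stands 5.5 mm proud, gives 2.5 N per mm and goes hard after 5 mm.
- lid: Blue ribbed screw lid, loose, about 60 g, 64 mm in diameter, 26 mm tall. Origin: centre of its underside, z up. 3 lugs inside rest on level lands over the thread; underside then 159 mm above the bottle's origin. Turned back it stays level, drops to about 152.5 after 10 to 85 degrees, and some 10 degrees further jams or climbs again. Screwed forward it meets the ring at 149.5 and is tight at 146.5 (ring squeezed 3 mm), about 125 degrees after the drop; hard at 144.5.
- lid_pointer (a point): Tip of the white moulded pointer on top of the lid: 26 mm from its axis to the lid's -x side, level with the top face; a lug lies under it. At the start it points to the bottle's front (-x) within 6 degrees; backward turning moves it toward the bottle's -y side.
- measure: Stainless measuring cup, 76 mm across, 75 mm tall, loose; origin: centre of its underside. Leave alone.
- bark_knife: Bark knife lying flat, about 200 mm long and 20 mm high, pale wooden handle to -x, steel blade to +x, loose; origin under the ferrule. Leave alone.
- scissors: Scissors with black loop handles lying flat, about 170 mm long and 10 mm high, blades to +x, loose; origin under the pivot. Leave alone.
Things that resemble listed ones, but are neither listed nor needed, are in the scene too. Of the things like the lid, leave any that is green; of the rest the smaller one is meant.

How it is judged:
On the way, in this order (a step that is already met when the one before it is completed fails the run):
1. turned backward, the lid has dropped off the thread start: level, underside 150 to 155 mm above the bottle's origin, pointer at least 5 mm to the -y side of the bottle's front (z of lid in the frame of jar between 0.15 and 0.155 m and y of lid_pointer in the frame of jar below -0.005 m and horizontal distance between lid and jar below 0.004 m and angle between lid's own z axis and vertical below 0.09 rad), for 0.2 s.
2. screwed forward, the lid is down on the rubber ring: underside below 147.5 mm (z of lid in the frame of jar below 0.1475 m and horizontal distance between lid and jar below 0.004 m and angle between lid's own z axis and vertical below 0.09 rad), for 0.2 s.
At the end, for the whole second after the job is handed in: The lid is screwed down tight and released: its underside less than 147.5 mm above the bottle's origin (the rubber ring squeezed by more than 2 mm), within 4 mm of the bottle's axis, level within 5 degrees and at rest; the cup, knife and scissors are within 15 mm of where they were (all of step 2 and linear speed of lid below 0.01 m/s and distance of each of measure, bark_knife, scissors from where it was at the start of the episode below 0.015 m); the robot touches nothing.
It fails at once if lid and bottle press on each other with more than 35 N in all (thread forced) (contact force between lid and jar above 35 N).
It fails at once if the steel measuring cup is moved more than 15 mm (distance of measure from where it was at the start of the episode above 0.015 m).
It fails at once if the bark knife is moved more than 15 mm (distance of bark_knife from where it was at the start of the episode above 0.015 m).
It fails at once if the scissors is moved more than 15 mm (distance of scissors from where it was at the start of the episode above 0.015 m).
It also fails if it takes over 61 s, if anything falls off the work surface, if the arm or the gripper's body presses on something with over 40 N, if the wrist force passes 120 N, or if a joint passes its speed limit or range.

## Working session

There is one attempt and no reset: what is moved stays moved. The work goes in short steps, Python scripts to look and compute and a tool call to move; the robot and the scene stay as the last step left them, time stands still between calls to the robot, and variables do not carry over. Pictures are saved under pics/ and viewed, about 8 in all and at most 12, crops included, and the job is handed in when it is done.

Besides the shell and the picture viewer there is one more tool, called after "Call:" as name([rows], argument=value, ...), one row to a line, values as JSON. send_rows: Moves the arm, as the interface text tells. Its arguments: {"type":"object","properties":{"motion":{"type":"array"},"hand":{"type":"number"},"squeeze":{"type":"number"}},"required":["motion"]}

```bash
mkdir -p pics; cat > h.py <<'E'
from station import *
import numpy as np, cv2
def grab(n,fn=None):
    d=grab_frame(n)
    if fn: cv2.imwrite('pics/'+fn,d['frame'])
    np.savez('/tmp/'+n+'.npz',**{k:d[k] for k in d})
    return d
def cloud(d):
    z=np.asarray(d['range_z']);h,w=z.shape
    f=h/2/np.tan(np.radians(d['vertical_fov'])/2)
    u,v=np.meshgrid(np.arange(w),np.arange(h))
    P=np.stack([(u-d['cx'])/f*z,-(v-d['cy'])/f*z,-z],-1)
    T=np.asarray(d['cam_to_world'])
    W=P@T[:3,:3].T+T[:3,3]; W[z==0]=np.nan
    return W
E
python3 - <<'E'
from h import *
s=get_state();print(s)
a=grab('scene','s1.png');b=grab('side','sd1.png')
print({k:a[k] for k in a if k not in('frame','range_z')})
E
```

```text
{'t': 0.0, 'q': array([-1.04889492e+00,  3.59383358e-01,  1.10759966e-02, -3.28624260e-04,
       -1.22410926e+00, -2.88101094e-01]), 'qd': array([ 6.51102474e-04,  6.74903414e-05, -7.11048638e-04, -7.96944589e-04,
       -1.52327591e-03,  1.08054083e-03]), 'joint_efforts': array([ 4.10204939e-04, -5.82716310e+01,  2.93055224e+01,  6.99775949e+00,
        6.83968668e-03, -1.55963507e-04]), 'eef_pos': array([ 0.1563344 , -0.65645134,  0.40373607]), 'ee_rot': array([ 3.13995136e+00, -1.64221750e-04, -2.90790412e+00]), 'force': array([ 0.13155013, -0.02275176,  0.22923137]), 'moment': array([ 0.00322474, -0.03641487,  0.07412695]), 'width': 0.08735320346127091}
{'vertical_fov': 55.972277266746715, 'cx': 319.1857836594852, 'cy': 200.61850322724288, 'cam_to_world': array([[-0.17367529, -0.524839  ,  0.83329521,  1.28870438],
       [ 0.98463548, -0.07693729,  0.15675977,  0.19680913],
       [-0.01816217,  0.84771733,  0.53013721,  0.62430686],
       [ 0.        ,  0.        ,  0.        ,  1.        ]])}
```

View pics/s1.png

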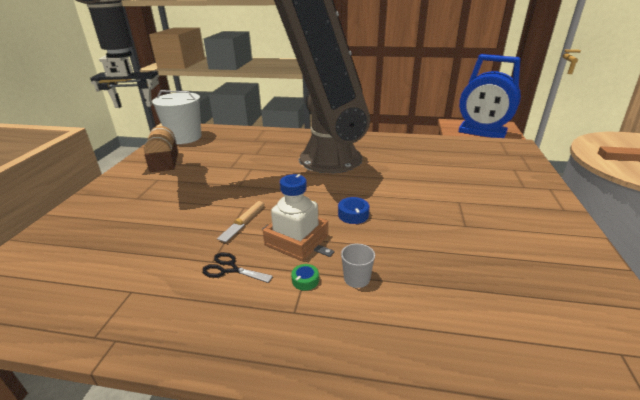

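View pics/sd1.png

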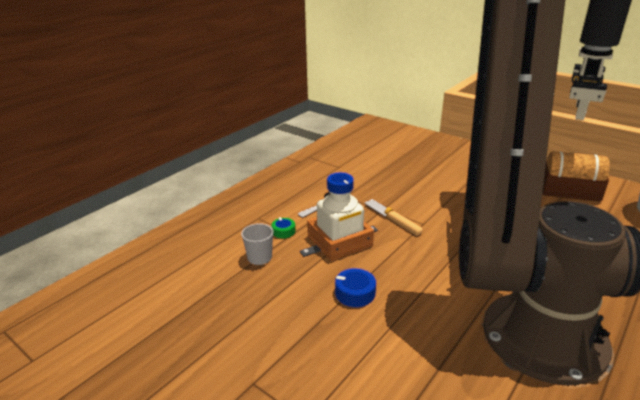

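The scene view shows the bottle with its blue lid at (293,184). The larger blue decoy is at (353,210), the green one at (305,277), the cup at (357,266), the knife at (243,220) and the scissors at (238,268). The side view agrees, with the lid at (340,183).

```bash
python3 - <<'E'
from h import *
for n,(u0,u1,v0,v1) in {'scene':(270,320,168,200),'side':(318,362,168,200)}.items():
    d=dict(np.load(f'/tmp/{n}.npz')); W=cloud(d); f=d['frame'].astype(int)
    m=np.zeros(W.shape[:2],bool); m[v0:v1,u0:u1]=1
    b=m&(f[...,0]>f[...,2]+40)
    zz=W[...,2]
    top=np.nanpercentile(zz[b],95); t=m&(zz>top-.006)&(zz<top+.008)
    P=W[t]; print(n,'top z',top,t.sum(),np.nanmean(P,0),P.min(0),P.max(0))
    (x,y),r=cv2.minEnclosingCircle(P[:,:2].astype(np.float32)*1000);print('circ',x,y,r)
    w=m&(f.min(-1)>120)&(zz>top-.01); print('white',w.sum(),W[w].mean(0), np.argwhere(w)[:6].tolist())
    # cradle top edge points z .045-.056
    c=(zz>.046)&(zz<.056)&(abs(W[...,0]-x/1000)<.1)&(abs(W[...,1]-y/1000)<.1)&(f[...,2]>f[...,0]+40)
    Q=W[c][:,:2].astype(np.float32)*1000; print('cradle',len(Q),cv2.minAreaRect(Q))
    print('bot faces z'); 
W=cloud(dict(np.load('/tmp/scene.npz')))
m=(W[...,2]>.03)&(W[...,0]>.2)&(W[...,0]<.9)&(abs(W[...,1])<.4)
n,l,s,c=cv2.connectedComponentsWithStats((m&(W[...,2]<.4)).astype(np.uint8))
for i in range(1,n):
    if s[i,4]>30: P=W[l==i];print(s[i],P.min(0),P.max(0))
im=cv2.imread('pics/s1.png')[160:300,190:390]; im2=cv2.imread('pics/sd1.png')[160:270,290:390]
cv2.imwrite('pics/c1.png',np.hstack([cv2.resize(im,(571,400)),cv2.resize(im2,(364,400))[:,:229]]))
E
```

```text
scene top z 0.18688288917121737 300 [ 0.51939216 -0.01130325  0.18548198] [ 0.48324172 -0.04373506  0.18099523] [0.54837418 0.01892036 0.18841997]
circ 515.8092651367188 -11.395102500915527 32.92406463623047
white 8 [ 0.49263539 -0.00559013  0.18714303] [[174, 297], [174, 299], [175, 297], [175, 298], [175, 299], [176, 296]]
cradle 435 ((516.0560913085938, -12.243965148925781), (125.3338394165039, 124.83920288085938), 67.47655487060547)
bot faces z
side top z 0.1881167589129851 295 [ 0.51193256 -0.0110081   0.18634497] [ 0.48223659 -0.04600856  0.18221741] [0.54472841 0.01816119 0.18933418]
circ 513.45166015625 -13.164911270141602 33.54808807373047
white 11 [ 0.49018039 -0.00642162  0.18691652] [[180, 344], [180, 345], [181, 344], [181, 345], [181, 346], [181, 347]]
cradle 500 ((513.6762084960938, -14.141624450683594), (126.70320892333984, 129.3961639404297), 67.04076385498047)
bot faces z
[302  60  25  45 607] [ 0.20006083 -0.04777696  0.2737668 ] [0.22654188 0.02020501 0.39989007]
[ 263  174   66   78 2935] [ 0.47157282 -0.09344487  0.03001578] [0.59589668 0.06792842 0.18841997]
[338 197  32  19 469] [0.32824348 0.07991292 0.03004888] [0.41937541 0.16997228 0.04145511]
[342 243  33  37 937] [0.59463775 0.12250832 0.03009034] [0.67282072 0.1956232  0.0790191 ]
```

View pics/c1.png

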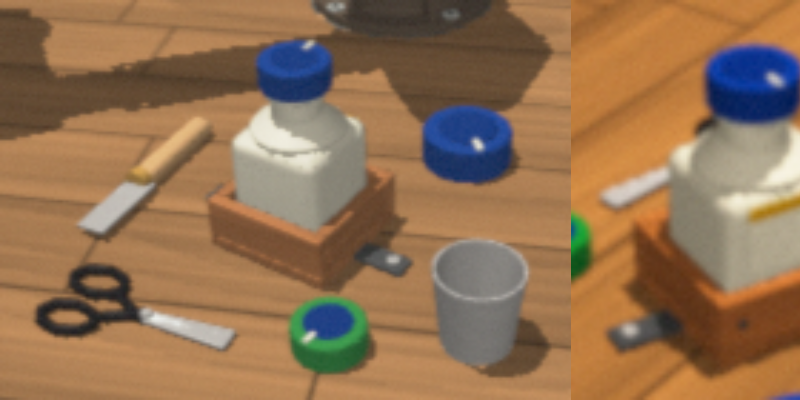

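Call:
send_rows([
  {"offset": [-5, 5.4, 0], "turn": 0},
  {"offset": [-8, 8.7, 0], "turn": 0},
  {"offset": [-11, 12, 0], "turn": 0},
  {"offset": [-14, 15.3, 0], "turn": 0},
  {"offset": [-17, 18.6, 0], "turn": 0},
  {"offset": [-20, 21.9, 0], "turn": 0},
  {"offset": [-23, 25.2, 0], "turn": 0},
  {"offset": [-25, 27.3, 0], "turn": 0},
], hand=1)

```text
t: 0.9
eef_pos: [0.3368, -0.3308, 0.4047]
ee_rot: [3.141, 0.0, -2.907]
force: [0.5, -0.7, 0.2]
width: 0.0876
```

Call:
send_rows([
  {"offset": [-3, 3.3, 0], "turn": 0},
  {"offset": [-6, 6.6, 0], "turn": 0},
  {"offset": [-9, 9.9, 0], "turn": 0},
  {"offset": [-12, 13.2, 0], "turn": 0},
  {"offset": [-15, 16.4, 0], "turn": 0},
  {"offset": [-18, 19.7, 0], "turn": 0},
  {"offset": [-21, 23, 0], "turn": 0},
  {"offset": [-24, 26.3, 0], "turn": 0},
])

```text
t: 1.7
eef_pos: [0.5092, -0.0199, 0.4046]
ee_rot: [3.142, -0.0, -2.907]
force: [0.9, -1.7, 0.2]
width: 0.0877
```

```bash
cat > st.py <<'E'
from h import *
def st(target=None):
    s=get_state(); y=s['ee_rot'][2]
    print('t',round(s['t'],2),'p',s['eef_pos'].round(4),'rpy',s['ee_rot'].round(4),'F',s['force'].round(1),'M',s['moment'].round(2),'w',round(s['width'],4),'q6',s['q'][5].round(2))
    if target is not None:
        d=np.array(target)-s['eef_pos']; c,n=np.cos(y),np.sin(y)
        print('tool offset cm',(100*np.array([d[0]*c+d[1]*n,d[0]*n-d[1]*c,-d[2]])).round(2))
    return s
E
python3 -c "
from st import *
st([.5147,-.0125,.404])"
```

```text
t 1.7 p [ 0.5092 -0.0199  0.4046] rpy [ 3.1415 -0.     -2.9075] F [ 0.9 -1.7  0.2] M [-0.11 -0.11  0.05] w 0.0877 q6 -1.68
tool offset cm [-0.71  0.59  0.06]
```

Call:
send_rows([
  {"offset": [-0.7, 0.6, 0], "turn": 0},
  {"offset": [-0.7, 0.6, 0], "turn": 0},
  {"offset": [-0.7, 0.6, 0], "turn": 0},
])

```text
t: 2.0
eef_pos: [0.5139, -0.0145, 0.4042]
ee_rot: [-3.142, -0.001, -2.908]
force: [0.3, -1.2, 0.8]
width: 0.0874
```

```bash
python3 - <<'E'
from st import *
s=st([.5147,-.0125,.404]); print(s['q'].round(3))
d=grab('wrist','w1.png'); W=cloud(d); f=d['frame'].astype(int); z=W[...,2]
near=np.hypot(W[...,0]-.515,W[...,1]+.012)<.045
b=near&(z>.172)&(z<.2)
P=W[b]; print(b.sum(), P.min(0),P.max(0),np.median(P[:,2]))
print(cv2.minEnclosingCircle(P[:,:2].astype(np.float32)*1000))
w=b&(f.min(-1)>120); print('white',w.sum(),W[w].mean(0),W[w].min(0),W[w].max(0))
E
```

```text
t 2.0 p [ 0.5139 -0.0145  0.4042] rpy [-3.1416e+00 -1.2000e-03 -2.9076e+00] F [ 0.3 -1.2  0.8] M [-0.02  0.03  0.  ] w 0.0874 q6 -1.69
tool offset cm [-0.12  0.17  0.02]
[ 0.354  0.093 -0.338 -0.    -1.141 -1.691]
5555 [ 0.48095622 -0.04544881  0.1720362 ] [0.54043491 0.01834037 0.18825291] 0.1855039766688354
((513.0198364257812, -13.444331169128418), 32.209251403808594)
white 144 [ 0.4906821  -0.00605603  0.18626599] [ 0.48415497 -0.04487982  0.18341444] [ 0.51457407 -0.00141323  0.18782993]
```

View pics/w1.png

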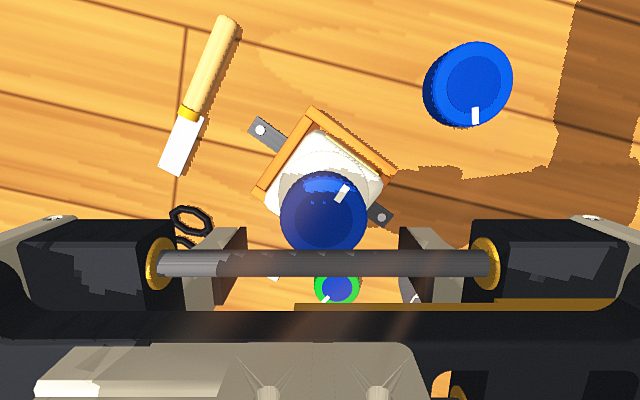

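The wrist view shows the lid at (323,210) with its pointer at (342,193), between the open jaws. The lid axis is about (0.514, -0.013) and its top is at 0.1855, which agrees with the given 185 mm.

Call:
send_rows([
  {"offset": [0, 0.15, 1.5], "turn": 0},
  {"offset": [0, 0.15, 3], "turn": 0},
  {"offset": [0, 0.15, 4.5], "turn": 0},
  {"offset": [0, 0.15, 6], "turn": 0},
  {"offset": [0, 0.15, 7.1], "turn": 0},
  {"offset": [0, 0.15, 7.1], "turn": 0},
  {"offset": [0, 0.15, 7.1], "turn": 0},
  {"offset": [0, 0.15, 7.1], "turn": 0},
])

```text
t: 2.85
eef_pos: [0.5141, -0.0129, 0.3345]
ee_rot: [-3.142, 0.001, -2.908]
force: [0.4, 0.2, -0.6]
width: 0.0871
```

```bash
python3 - <<'E'
from st import *
s=st([.514,-.0128,.333])
E
```

```text
t 2.85 p [ 0.5141 -0.0129  0.3345] rpy [-3.1415e+00  1.3000e-03 -2.9080e+00] F [ 0.4  0.2 -0.6] M [ 0.05 -0.02 -0.07] w 0.0871 q6 -1.69
tool offset cm [0.01 0.02 0.15]
```

Call:
send_rows([
  {"offset": [0, 0, 0.1], "turn": 0},
  {"offset": [0, 0, 0.1], "turn": 0},
  {"offset": [0, 0, 0.1], "turn": 0},
  {"offset": [0, 0, 0.1], "turn": 0},
  {"offset": [0, 0, 0.1], "turn": 0},
  {"offset": [0, 0, 0.1], "turn": 0},
], hand=-1, squeeze=10)

```text
t: 3.45
eef_pos: [0.514, -0.0128, 0.3328]
ee_rot: [-3.141, 0.0, -2.908]
force: [-0.8, -1.1, 1.6]
width: 0.0639
```

```bash
python3 - <<'E'
from st import *
s=st([.514,-.0128,.333])
E
```

```text
t 3.45 p [ 0.514  -0.0128  0.3328] rpy [-3.1414e+00  2.0000e-04 -2.9077e+00] F [-0.8 -1.1  1.6] M [-0.29 -0.02 -0.01] w 0.0639 q6 -1.69
tool offset cm [-0.   -0.   -0.02]
```

Call:
send_rows([
  {"offset": [0, 0, 0.05], "turn": 0},
  {"offset": [0, 0, 0.1], "turn": 0},
  {"offset": [0, 0, 0.1], "turn": 0},
  {"offset": [0, 0, 0.1], "turn": 0},
])

```text
t: 3.85
eef_pos: [0.514, -0.0128, 0.3325]
ee_rot: [-3.141, 0.001, -2.907]
force: [-2.6, -0.3, 8.2]
width: 0.0637
```

Call:
send_rows([
  {"offset": [0, 0, 0], "turn": -3},
  {"offset": [0, 0, 0], "turn": -6},
  {"offset": [0, 0, 0], "turn": -8},
  {"offset": [0, 0, 0], "turn": -8},
])

```text
t: 4.25
eef_pos: [0.5143, -0.0128, 0.3326]
ee_rot: [-3.141, 0.001, -2.767]
force: [-1.4, -1.7, 6.6]
width: 0.0635
```

```bash
python3 - <<'E'
from st import *
s=st([.514,-.0128,.333])
E
```

```text
t 4.25 p [ 0.5143 -0.0128  0.3326] rpy [-3.1409e+00  1.4000e-03 -2.7666e+00] F [-1.4 -1.7  6.6] M [-0.39  0.33 -0.04] w 0.0635 q6 -1.55
tool offset cm [ 0.03  0.01 -0.04]
```

Call:
send_rows([
  {"offset": [0, 0, 0], "turn": -3},
  {"offset": [0, 0, 0], "turn": -6},
  {"offset": [0, 0, 0], "turn": -6},
])

```text
t: 4.55
eef_pos: [0.5143, -0.0128, 0.3326]
ee_rot: [-3.141, 0.001, -2.661]
force: [-1.7, -2.0, 7.1]
width: 0.0642
```

```bash
python3 - <<'E'
from h import *
d=grab('wrist','w2.png')
a=grab('scene')
W=cloud(a);f=a['frame'].astype(int)
n=np.hypot(W[...,0]-.514,W[...,1]+.013)<.032
w=n&(f.min(-1)>120)&(W[...,2]>.178)&(W[...,2]<.192);P=W[w].mean(0);print(w.sum(),P,np.degrees(np.arctan2(P[1]+.0128,P[0]-.514)))
c=cv2.resize(d['frame'][130:270,200:440],None,fx=2,fy=2); e=cv2.resize(a['frame'][150:250,250:340],None,fx=3,fy=3)[:280]
cv2.imwrite('pics/c2.png',np.hstack([c,e]))
E
```

```text
0 [nan nan nan] nan<stdin>:6: RuntimeWarning: Mean of empty slice.
  ret = um.true_divide(
```

View pics/c2.png

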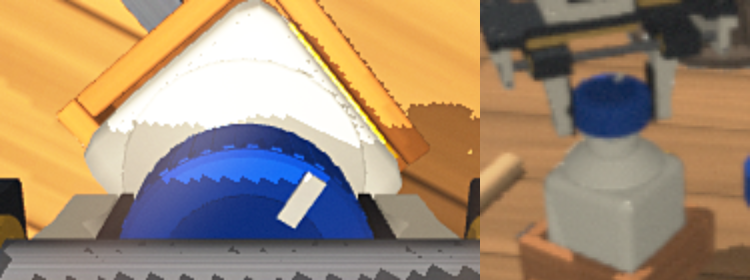

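The lid is turning with the gripper: the pointer keeps its place in the wrist view (crop (300,198)) while the bottle has rotated. I'll continue in 6° steps.

Call:
send_rows([
  {"offset": [0, 0, 0], "turn": -3},
  {"offset": [0, 0, 0], "turn": -6},
  {"offset": [0, 0, 0], "turn": -6},
])

```text
t: 4.95
eef_pos: [0.5143, -0.0128, 0.3322]
ee_rot: [-3.141, 0.001, -2.558]
force: [0.6, -1.2, 3.6]
width: 0.0638
```

Call:
send_rows([
  {"offset": [0, 0, 0.05], "turn": 0},
  {"offset": [0, 0, 0.05], "turn": 0},
])

```text
t: 5.15
eef_pos: [0.5144, -0.0127, 0.3316]
ee_rot: [-3.141, 0.001, -2.56]
force: [1.0, -0.8, 4.9]
width: 0.064
```

Call:
send_rows([
  {"offset": [0, 0, 0.05], "turn": 0},
  {"offset": [0, 0, 0.1], "turn": 0},
  {"offset": [0, 0, 0.1], "turn": 0},
])

```text
t: 5.45
eef_pos: [0.5145, -0.0126, 0.3308]
ee_rot: [-3.141, 0.002, -2.56]
force: [0.3, -1.4, 5.6]
width: 0.0638
```

```bash
python3 - <<'E'
from h import *
a=grab('side')
for n in('side',):
    W=cloud(a);f=a['frame'].astype(int)
    m=(np.hypot(W[...,0]-.514,W[...,1]+.013)<.036)&(W[...,2]>.14)&(W[...,2]<.2)&(f[...,0]>f[...,2]+40)
    print(m.sum(),np.percentile(W[m][:,2],[2,5,50,90,95,98]))
b=dict(np.load('/tmp/side.npz'))
w=grab('wrist','w3.png');W=cloud(w);f=w['frame'].astype(int)
m=(np.hypot(W[...,0]-.514,W[...,1]+.013)<.034)&(W[...,2]>.165)&(W[...,2]<.2)&(f[...,0]>f[...,2]+40)
print(m.sum(),np.percentile(W[m][:,2],[50,90,95,98]))
E
```

```text
84 [0.1594006  0.16105822 0.1701294  0.17870359 0.18022718 0.1812876 ]
7650 [0.18373442 0.18542556 0.18571225 0.18606706]
```

```bash
python3 - <<'E'
from h import *
a=cv2.imread('pics/w2.png')[180:250,240:400];b=cv2.imread('pics/w3.png')[180:250,240:400]
cv2.imwrite('pics/c3.png',cv2.resize(np.vstack([a,b]),None,fx=4,fy=4,interpolation=cv2.INTER_NEAREST))
for n in('w2','w3'):
    f=cv2.imread(f'pics/{n}.png').astype(int)
    bl=(f[...,0]>f[...,2]+60)[100:252,220:420]
    print(n,bl.sum(),np.argwhere(bl).min(0)+[100,220],np.argwhere(bl).max(0)+[100,220])
    w=(f.min(-1)>170)[205:250,325:375]; print(w.sum(),np.argwhere(w).mean(0)+[205,325])
E
```

```text
w2 4463 [192 260] [248 386]
388 [224.45103093 355.68556701]
w3 4435 [192 261] [248 385]
372 [227.58333333 355.5       ]
```

View pics/c3.png

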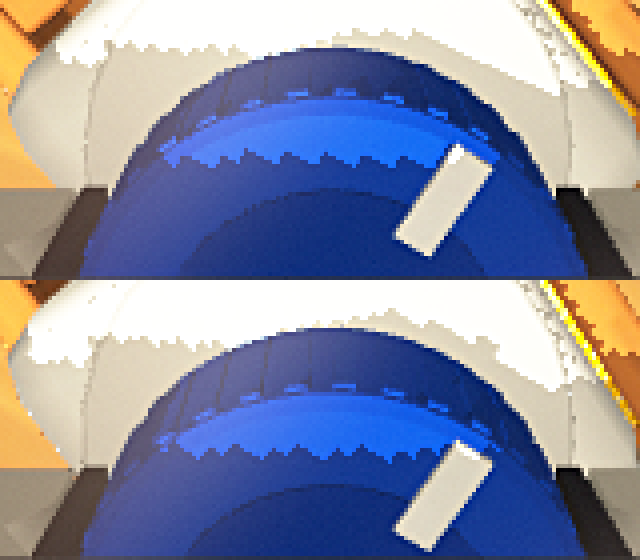

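The pointer and top rim sit about 4 px lower than before while the skirt edge has not moved. That suggests the lid has tilted slightly about the jaw axis, so I'll fit a plane to the top face.

```bash
cat >> st.py <<'E'
def plane(fn=None):
    d=grab('wrist',fn); W=cloud(d); f=d['frame'].astype(int)
    m=np.zeros(W.shape[:2],bool); m[205:246,270:380]=1
    m&=(f[...,0]>f[...,2]+40)&(W[...,2]>.16)&(np.hypot(W[...,0]-.514,W[...,1]+.013)<.034)
    P=W[m]
    k=np.ones(len(P),bool)
    for _ in range(12):
        c=np.linalg.lstsq(np.c_[P[k][:,:2]-[.514,-.0128],np.ones(k.sum())],P[k][:,2],rcond=None)[0]
        r=P[:,2]-(np.c_[P[:,:2]-[.514,-.0128],np.ones(len(P))]@c); k=abs(r)<max(.0008,1.2*np.std(r[k]))
    y=get_state()['ee_rot'][2]; cx=c[0]*np.cos(y)+c[1]*np.sin(y); cy=c[0]*np.sin(y)-c[1]*np.cos(y)
    print('slope tool x,y deg',np.degrees([cx,cy]).round(2),'centre z',c[2].round(4),k.sum(),len(P),'rms',r[k].std().round(5))
E
python3 -c "
from st import *
plane(); st()"
```

```text
slope tool x,y deg [1.47 0.11] centre z 0.1845 2271 3697 rms 0.00043
t 5.6 p [ 0.5145 -0.0126  0.3308] rpy [-3.1407e+00  1.7000e-03 -2.5596e+00] F [-0.2 -0.   5.9] M [-0.11 -0.16  0.14] w 0.0639 q6 -1.35
```

Call:
send_rows([
  {"offset": [0, 0, 0], "turn": -2},
  {"offset": [0, 0, 0], "turn": -4},
  {"offset": [0, 0, 0], "turn": -4},
], squeeze=14)

```text
t: 5.9
eef_pos: [0.5139, -0.0128, 0.3299]
ee_rot: [-3.142, -0.0, -2.49]
force: [1.8, -1.6, 0.8]
width: 0.0638
```

Call:
send_rows([
  {"offset": [0, 0, 0.05], "turn": 0},
  {"offset": [0, 0, 0.1], "turn": 0},
  {"offset": [0, 0, 0.15], "turn": 0},
  {"offset": [0, 0, 0.15], "turn": 0},
])

```text
t: 6.3
eef_pos: [0.5139, -0.0128, 0.3285]
ee_rot: [3.142, -0.0, -2.489]
force: [2.1, -1.8, -0.9]
width: 0.0643
```

```bash
python3 -c "
from st import *
plane(); st()"
```

```text
slope tool x,y deg [0.86 0.03] centre z 0.1822 2239 3693 rms 0.00041
t 6.35 p [ 0.5139 -0.0128  0.3285] rpy [ 3.1416e+00 -2.0000e-04 -2.4893e+00] F [ 1.7 -2.5 -1.7] M [-0.98 -0.77  0.02] w 0.0642 q6 -1.28
```

The lid has dropped and is coming down with no resistance, so I'll keep lowering.

Call:
send_rows([
  {"offset": [0, 0, 0.1], "turn": 0},
  {"offset": [0, 0, 0.2], "turn": 0},
  {"offset": [0, 0, 0.25], "turn": 0},
  {"offset": [0, 0, 0.25], "turn": 0},
])

```text
t: 6.75
eef_pos: [0.514, -0.0128, 0.3266]
ee_rot: [-3.141, 0.0, -2.489]
force: [-0.2, -3.8, 5.1]
width: 0.0642
```

```bash
python3 -c "
from st import *
plane(); st()"
```

```text
slope tool x,y deg [-0.5  -0.09] centre z 0.1802 2381 3691 rms 0.00042
t 6.8 p [ 0.514  -0.0128  0.3266] rpy [-3.1412e+00  4.0000e-04 -2.4889e+00] F [-0.7 -3.2  6.4] M [-0.96 -0.09 -0.09] w 0.064 q6 -1.28
```

Call:
send_rows([
  {"offset": [0, 0, 0.05], "turn": -1},
  {"offset": [0, 0, 0.05], "turn": -1},
  {"offset": [0, 0, 0.05], "turn": -1},
])

```text
t: 7.1
eef_pos: [0.514, -0.0129, 0.3262]
ee_rot: [-3.141, 0.0, -2.471]
force: [1.0, -2.7, 5.8]
width: 0.0637
```

```bash
python3 -c "
from st import *
plane(); st()"
```

```text
slope tool x,y deg [-1.1  -0.09] centre z 0.1799 2403 3680 rms 0.00042
t 7.15 p [ 0.5141 -0.0129  0.3262] rpy [-3.1410e+00  5.0000e-04 -2.4714e+00] F [-0.  -3.3  5.8] M [-1.21 -0.07 -0.1 ] w 0.0642 q6 -1.26
```

Call:
send_rows([
  {"offset": [0, 0, 0.02], "turn": 4},
  {"offset": [0, 0, 0.04], "turn": 8},
  {"offset": [0, 0, 0.07], "turn": 12},
  {"offset": [0, 0, 0.09], "turn": 16},
  {"offset": [0, 0, 0.12], "turn": 20},
  {"offset": [0, 0, 0.12], "turn": 20},
])

```text
t: 7.75
eef_pos: [0.5141, -0.0128, 0.3248]
ee_rot: [-3.141, 0.001, -2.821]
force: [1.4, -3.7, 3.6]
width: 0.0641
```

```bash
python3 -c "
from st import *
plane(); st()"
```

```text
slope tool x,y deg [-1.44 -0.05] centre z 0.1785 2462 3651 rms 0.00043
t 7.8 p [ 0.5141 -0.0128  0.3248] rpy [-3.1413e+00  8.0000e-04 -2.8190e+00] F [ 1.9 -3.2  4.3] M [-1.31 -0.6  -0.08] w 0.0638 q6 -1.61
```

It came down 1.4 mm over 20°, so the thread is engaged.

Call:
send_rows([
  {"offset": [0, 0, 0.03], "turn": 5},
  {"offset": [0, 0, 0.06], "turn": 10},
  {"offset": [0, 0, 0.09], "turn": 15},
  {"offset": [0, 0, 0.12], "turn": 20},
  {"offset": [0, 0, 0.15], "turn": 25},
  {"offset": [0, 0, 0.17], "turn": 30},
  {"offset": [0, 0, 0.17], "turn": 30},
])

```text
t: 8.5
eef_pos: [0.5141, -0.0127, 0.3229]
ee_rot: [3.141, 0.001, 2.94]
force: [2.3, -3.0, 3.3]
width: 0.0639
```

```bash
python3 -c "
from st import *
plane(); st()"
```

```text
slope tool x,y deg [-2.28 -0.12] centre z 0.1768 2507 3618 rms 0.00042
t 8.55 p [ 0.5141 -0.0128  0.3229] rpy [3.1414e+00 4.0000e-04 2.9423e+00] F [ 1.  -3.1  4.1] M [-1.11 -0.7  -0.08] w 0.0642 q6 -2.13
```

Joint 6 is nearing its limit, so I'll regrasp now while the ring is still unloaded.

Call:
send_rows([
  {"offset": [0, 0, 0], "turn": 0},
  {"offset": [0, 0, -0.1], "turn": 0},
  {"offset": [0, 0, -0.1], "turn": 0},
  {"offset": [0, 0, -0.1], "turn": -8},
  {"offset": [0, 0, -0.1], "turn": -16},
  {"offset": [0, 0, -0.1], "turn": -24},
  {"offset": [0, 0, -0.1], "turn": -32},
  {"offset": [0, 0, -0.1], "turn": -40},
], hand=1)

```text
t: 9.35
eef_pos: [0.5137, -0.0126, 0.3234]
ee_rot: [3.141, -0.001, -2.639]
force: [0.3, 0.2, 0.6]
width: 0.0876
```

Call:
send_rows([
  {"offset": [0, 0, 0], "turn": -8},
  {"offset": [0, 0, 0], "turn": -16},
  {"offset": [0, 0, 0], "turn": -24},
  {"offset": [0, 0, 0], "turn": -32},
  {"offset": [0, 0, 0], "turn": -40},
  {"offset": [0, 0, 0], "turn": -48},
  {"offset": [0, 0, 0], "turn": -50},
  {"offset": [0, 0, 0], "turn": -50},
])

```text
t: 10.15
eef_pos: [0.5137, -0.0127, 0.3235]
ee_rot: [3.141, -0.0, -1.772]
force: [0.2, -0.0, -0.4]
width: 0.0877
```

```bash
python3 -c "
from st import *
plane('w4.png'); st([.514,-.0128,.324])"
```

```text
slope tool x,y deg [-2.31 -0.43] centre z 0.1765 2803 3942 rms 0.00041
t 10.2 p [ 0.5138 -0.0127  0.3235] rpy [ 3.141 -0.    -1.774] F [-0.1 -0.5  0.2] M [ 0.05  0.1  -0.01] w 0.0876 q6 -0.56
tool offset cm [ 0.01 -0.03 -0.05]
```

View pics/w4.png

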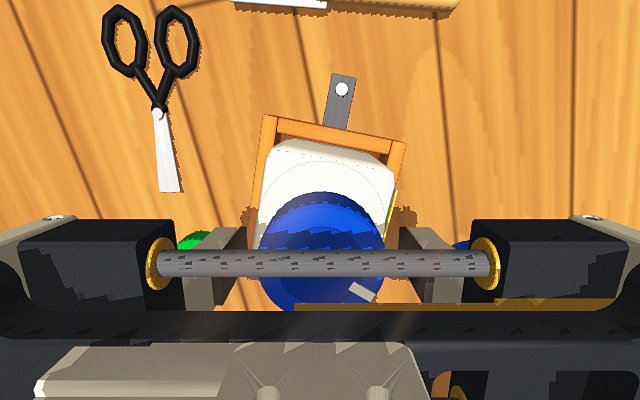

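The lid sits on the neck at (323,250), centred between the jaws, with the pointer at (362,291). The scissors at (155,110) are clear. I'll regrasp.

Call:
send_rows([
  {"offset": [0, 0, 0], "turn": 0},
  {"offset": [0, 0, 0], "turn": 0},
  {"offset": [0, 0, 0], "turn": 0},
  {"offset": [0, 0, 0], "turn": 0},
  {"offset": [0, 0, 0], "turn": 0},
  {"offset": [0, 0, 0], "turn": 0},
], hand=-1, squeeze=16)

```text
t: 10.8
eef_pos: [0.5139, -0.0128, 0.3237]
ee_rot: [-3.142, -0.0, -1.773]
force: [0.1, -0.3, 0.6]
width: 0.064
```

Call:
send_rows([
  {"offset": [0, 0, 0.03], "turn": 5},
  {"offset": [0, 0, 0.06], "turn": 10},
  {"offset": [0, 0, 0.09], "turn": 15},
  {"offset": [0, 0, 0.12], "turn": 20},
  {"offset": [0, 0, 0.15], "turn": 25},
  {"offset": [0, 0, 0.17], "turn": 30},
  {"offset": [0, 0, 0.17], "turn": 30},
])

```text
t: 11.5
eef_pos: [0.514, -0.0128, 0.3223]
ee_rot: [-3.141, 0.0, -2.298]
force: [-0.4, -0.7, 2.1]
width: 0.0639
```

```bash
python3 -c "
from st import *
plane(); st()"
```

```text
slope tool x,y deg [-1.97 -0.41] centre z 0.1751 2823 3998 rms 0.00041
t 11.55 p [ 0.514  -0.0128  0.3223] rpy [-3.1413e+00  3.0000e-04 -2.2951e+00] F [ 0.4 -0.1  2.6] M [-0.12  0.13  0.07] w 0.0642 q6 -1.08
```

Call:
send_rows([
  {"offset": [0, 0, 0.03], "turn": 5},
  {"offset": [0, 0, 0.06], "turn": 10},
  {"offset": [0, 0, 0.09], "turn": 15},
  {"offset": [0, 0, 0.12], "turn": 20},
  {"offset": [0, 0, 0.15], "turn": 25},
  {"offset": [0, 0, 0.17], "turn": 30},
  {"offset": [0, 0, 0.17], "turn": 30},
])

```text
t: 12.25
eef_pos: [0.5142, -0.0128, 0.3211]
ee_rot: [-3.141, 0.001, -2.82]
force: [-0.1, -0.5, 4.9]
width: 0.0641
```

```bash
python3 -c "
from st import *
plane(); st()"
```

```text
slope tool x,y deg [-2.43 -0.53] centre z 0.174 2806 3984 rms 0.00042
t 12.3 p [ 0.5142 -0.0128  0.321 ] rpy [-3.1412e+00  1.2000e-03 -2.8182e+00] F [-0.1 -0.3  4.5] M [-0.09  0.33 -0.03] w 0.0636 q6 -1.61
```

Call:
send_rows([
  {"offset": [0, 0, 0.03], "turn": 5},
  {"offset": [0, 0, 0.06], "turn": 10},
  {"offset": [0, 0, 0.08], "turn": 15},
  {"offset": [0, 0, 0.08], "turn": 15},
])

```text
t: 12.7
eef_pos: [0.5144, -0.0128, 0.3205]
ee_rot: [-3.141, 0.002, -3.082]
force: [-1.1, -0.1, 7.6]
width: 0.0639
```

```bash
python3 -c "
from st import *
plane(); st()"
```

```text
slope tool x,y deg [-2.1  -0.43] centre z 0.1733 2841 3944 rms 0.00043
t 12.75 p [ 0.5144 -0.0128  0.3205] rpy [-3.1414e+00  1.8000e-03 -3.0799e+00] F [-0.4 -1.3  6.9] M [-0.27  0.2  -0.04] w 0.0636 q6 -1.87
```

Call:
send_rows([
  {"offset": [0, 0, 0], "turn": 4},
  {"offset": [0, 0, 0], "turn": 8},
  {"offset": [0, 0, 0], "turn": 8},
])

```text
t: 13.05
eef_pos: [0.5144, -0.0128, 0.3202]
ee_rot: [3.141, 0.002, 3.063]
force: [0.8, -2.4, 4.5]
width: 0.0642
```

```bash
python3 -c "
from st import *
plane(); st()"
```

```text
slope tool x,y deg [-2.43 -0.43] centre z 0.1732 2833 3939 rms 0.00042
t 13.1 p [ 0.5143 -0.0128  0.3202] rpy [3.1415e+00 1.5000e-03 3.0646e+00] F [ 0.6 -2.1  4.6] M [-0.5  -0.26 -0.05] w 0.0637 q6 -2.01
```

The force fell as z fell, so the thread is now pulling the lid down. I'll turn a little further while unloading the arm.

Call:
send_rows([
  {"offset": [0, 0, -0.01], "turn": 4},
  {"offset": [0, 0, -0.02], "turn": 8},
  {"offset": [0, 0, -0.02], "turn": 8},
])

```text
t: 13.4
eef_pos: [0.5143, -0.0128, 0.3198]
ee_rot: [3.141, 0.001, 2.924]
force: [2.9, -2.8, 0.3]
width: 0.0639
```

```bash
python3 -c "
from st import *
plane(); st()"
```

```text
slope tool x,y deg [-2.49 -0.47] centre z 0.1728 2875 3960 rms 0.00042
t 13.45 p [ 0.5143 -0.0128  0.3198] rpy [3.1414e+00 8.0000e-04 2.9252e+00] F [ 3.5 -2.8  0.3] M [-0.86 -1.24 -0.15] w 0.0638 q6 -2.14
```

Call:
send_rows([
  {"offset": [0, 0, 0], "turn": 0},
  {"offset": [0, 0, 0], "turn": 0},
  {"offset": [0, 0, 0], "turn": 0},
  {"offset": [0, 0, 0], "turn": 0},
  {"offset": [0, 0, -2], "turn": 0},
  {"offset": [0, 0, -5], "turn": 0},
  {"offset": [0, 0, -9], "turn": 0},
  {"offset": [0, 0, -9], "turn": 0},
], hand=1)

```text
t: 14.25
eef_pos: [0.5152, -0.0126, 0.4151]
ee_rot: [3.139, 0.008, 2.923]
force: [0.1, -0.5, 0.3]
width: 0.0876
```

Call:
send_rows([
  {"offset": [0, 0, -4], "turn": 0},
  {"offset": [0, 0, -6], "turn": 0},
  {"offset": [0, 0, -6], "turn": 0},
])

```text
t: 14.55
eef_pos: [0.5144, -0.0127, 0.473]
ee_rot: [3.139, 0.005, 2.922]
force: [0.5, 0.2, -1.0]
width: 0.0876
```

```bash
python3 - <<'E'
from st import *
import shutil
for n in('scene','side'): shutil.copy(f'/tmp/{n}.npz',f'/tmp/{n}_old.npz')
st()
ref=None
for n,(u0,u1,v0,v1) in {'scene':(270,320,160,205),'side':(318,362,160,205)}.items():
    im0=cv2.imread('pics/'+('s1' if n=='scene' else 'sd1')+'.png'); d=grab(n,n+'_end.png')
    r=[]
    for f in(im0,d['frame']):
        f=f.astype(int); m=np.zeros(f.shape[:2],bool); m[v0:v1,u0:u1]=1
        b=m&(f[...,0]>f[...,2]+40); ij=np.argwhere(b); r.append([len(ij),*ij.mean(0),ij[:,0].min(),ij[:,0].max()])
    W=cloud(d);z=W[...,2]; t=z[b]
    fpx=200/np.tan(np.radians(d['vertical_fov'])/2); rng=np.median(d['range_z'][b])
    cosel=abs(np.asarray(d['cam_to_world'])[2,1])
    dv=r[1][1]-r[0][1]
    print(n,np.round(r,2).tolist(),'top95',np.percentile(t,95).round(4),'centre',cv2.minEnclosingCircle((W[b&(z>np.percentile(t,95)-.006)][:,:2]*1000).astype(np.float32)),'drop mm',1000*dv*rng/fpx/cosel)
cv2.imwrite('pics/end.png',np.hstack([cv2.imread('pics/scene_end.png')[140:320,180:400],cv2.imread('pics/side_end.png')[140:320,230:400]]).repeat(2,0).repeat(2,1))
E
```

```text
t 14.55 p [ 0.5144 -0.0127  0.473 ] rpy [3.1393 0.0051 2.9224] F [ 0.5  0.2 -1. ] M [-0.02  0.   -0.  ] w 0.0876 q6 -2.15
scene [[453.0, 184.52, 292.53, 174.0, 195.0], [401.0, 189.77, 293.36, 180.0, 199.0]] top95 nan centre ((0.0, 0.0), 0.0) drop mm 14.900009953974767
side [[447.0, 182.67, 339.67, 173.0, 193.0], [396.0, 188.52, 339.81, 179.0, 198.0]] top95 0.1746 centre ((508.932373046875, -6.862568378448486), 28.322721481323242) drop mm 16.237846964464865
```

View pics/end.png

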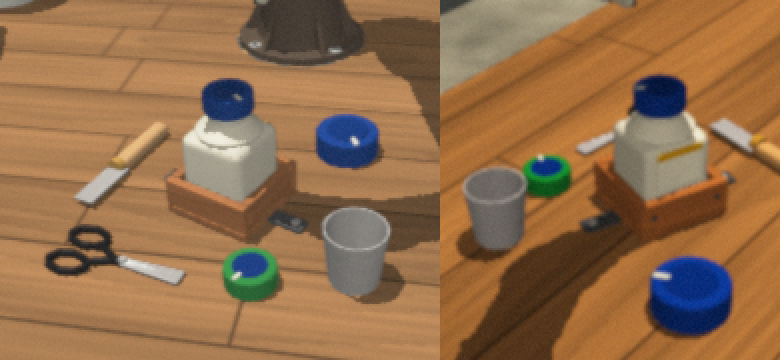

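The end view shows the lid seated low on the neck at (228,97), with the cup, knife and scissors where they were. I'll take one wrist depth check, then hand in.

```bash
python3 - <<'E'
from st import *
d=grab('wrist'); W=cloud(d); z=W[...,2]
b=(np.hypot(W[...,0]-.514,W[...,1]+.0128)<.045)&(z>.158)&(z<.2)
P=W[b]; med=np.median(P[:,2]); print(b.sum(),med,np.percentile(P[:,2],[75,90]),cv2.minEnclosingCircle((P[:,:2]*1000).astype(np.float32)))
a,b2=dict(np.load('/tmp/scene.npz')),cv2.imread('pics/s1.png')
dif=cv2.absdiff(cv2.GaussianBlur(a['frame'],(5,5),0),cv2.GaussianBlur(b2,(5,5),0)).max(-1)
for n,(u0,u1,v0,v1) in dict(knife=(215,268,198,246),sciss=(200,275,250,285),cup=(338,378,244,290)).items(): print(n,(dif[v0:v1,u0:u1]>40).sum())
if med<.1732: job_done(); print('handed in')
E
```

```text
3260 0.17209196340015023 [0.17266502 0.17311559] ((513.1566162109375, -12.25517463684082), 32.314144134521484)
knife 28
sciss 0
cup 178
the job is handed in; nothing more can be done
handed in
```

The lid is screwed down tight and the gripper has let go; I handed the job in at about 14.6 s of the 61 s allowed. No verdict is reported.

**What I did:** I gripped the smaller blue lid on the bottle and pressed it with about 7 N. It came off the thread start after about 24° of backward turning and went down with no resistance. I then screwed it forward about 140°, letting go and regripping once because joint 6 was near its limit. The upward force on the gripper rose to about 7 N as the ring compressed. It then fell to zero as the thread took over the load.

**Last checks:**
- **Height:** the wrist camera puts the lid top at 172.1 mm, so the underside is about 146 mm against the 147.5 mm limit. The side camera showed a 13.5 mm drop, which puts the underside at about 145.5 mm. A rougher estimate from the colour outline gave 15–16 mm, but changed shadows disturbed it.
- **Centring and level:** the lid's centre is within about 1 mm of the bottle's axis. A plane fit to the lid top read about 2.5° of tilt. It stayed the same relative to the gripper as the gripper turned, so I take it as a measurement error.
- **Cup, knife and scissors:** all three look unmoved, and the gripper never came near them. Comparing before and after, the scissors showed no change and the knife 28 changed pixels. The cup showed 178, which I put down to shadow but did not measure further.

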